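# Find the runner that binds and mark it

### The job

Test the three drawer runners on the board: push each carriage out along its rail as far as it goes, without forcing it, so that all three are out together, and leave the two that run to the far end there. Then push the one that binds part-way fully back home and gently stand the tall steel marker upright on the round pad at the near end of its rail. Leave everything else where it is.

Things in the scene. Friction and masses are not known exactly. Their poses are not given: they have to be found in the camera images.
- board: plywood test board fixed to the bench, 300 x 300 mm, 12 mm thick; origin at the centre of its underside, +x points away from the robot along the rails, +y to the left, z up. On it lie three parallel covered aluminium rails, 36 mm wide, their tops 42 mm above the bench, at board y = +100 (left), 0 (middle), -100 mm (right), from x = -65 to +120 mm.
- left (a joint): travel of the carriage on the left rail, in m: 0 = fully home (near end, next to its pad), growing along the board's +x to 0.100 = fully out on a sound rail. Starts within 25 mm of home. Sound: about 1.5 N friction, stays where left. One rail of the three (it varies) hides an obstruction under its cover, a rigid stop near half-way: push slowly; back from there it runs freely.
- left_plate (a point): centre of the upright steel plate on the left carriage: 6 mm thick along the board's x, 50 mm wide along y, 46 mm high; its top edge is 23 mm above this point and 97 mm above the bench, the flat carriage below it is 60 x 44 mm with its top 52 mm above the bench. Push the plate by its faces. Axes as the board's.
- left_pad (a point): centre of the top of the left rail's stand pad, a flat dark steel disc 64 mm across, 18 mm above the bench, on the board just before the rail's near end (board x = -112 mm). Axes as the board's.
- middle (a joint): travel of the carriage on the middle rail, in m: 0 = fully home (near end, next to its pad), growing along the board's +x to 0.100 = fully out on a sound rail. Starts within 25 mm of home. Sound: about 1.5 N friction, stays where left. One rail of the three (it varies) hides an obstruction under its cover, a rigid stop near half-way: push slowly; back from there it runs freely.
- middle_plate (a point): centre of the upright steel plate on the middle carriage: 6 mm thick along the board's x, 50 mm wide along y, 46 mm high; its top edge is 23 mm above this point and 97 mm above the bench, the flat carriage below it is 60 x 44 mm with its top 52 mm above the bench. Push the plate by its faces. Axes as the board's.
- middle_pad (a point): centre of the top of the middle rail's stand pad, a flat dark steel disc 64 mm across, 18 mm above the bench, on the board just before the rail's near end (board x = -112 mm). Axes as the board's.
- right (a joint): travel of the carriage on the right rail, in m: 0 = fully home (near end, next to its pad), growing along the board's +x to 0.100 = fully out on a sound rail. Starts within 25 mm of home. Sound: about 1.5 N friction, stays where left. One rail of the three (it varies) hides an obstruction under its cover, a rigid stop near half-way: push slowly; back from there it runs freely.
- right_plate (a point): centre of the upright steel plate on the right carriage: 6 mm thick along the board's x, 50 mm wide along y, 46 mm high; its top edge is 23 mm above this point and 97 mm above the bench, the flat carriage below it is 60 x 44 mm with its top 52 mm above the bench. Push the plate by its faces. Axes as the board's.
- right_pad (a point): centre of the top of the right rail's stand pad, a flat dark steel disc 64 mm across, 18 mm above the bench, on the board just before the rail's near end (board x = -112 mm). Axes as the board's.
- marker: top-heavy steel fault marker, 155 mm tall, about 0.3 to 0.45 kg, loose, standing upright at one side of the board: foot disc 38 mm across and 10 mm high, thin 12 mm stem, heavy cylindrical head 44 mm across. Origin at the centre of the foot's underside, z up.
- marker_head (a point): centre of the marker's head (cylinder 44 mm across, 50 mm high), 130 mm above the foot's underside: the place to grip it.
- can: bystander: plain closed aluminium can, 60 mm across, 150 mm tall, standing at the other side of the board than the marker; origin at the centre of its underside.
- screwdriver: bystander: screwdriver, 150 mm, lying on the board between the left and middle rails; origin on its underside, on its long axis (the handle points along its -x).
- wrench: bystander: steel wrench, 170 mm, lying on the bench to the left; origin on its underside, on its long axis (the handle points along its -x).
- hammer: bystander: hammer, 260 mm, lying on the bench to the right; origin on its underside, on its long axis (the handle points along its -x).
Things that resemble listed ones, but are neither listed nor needed, are in the scene too. What is shaped like the marker but red or turquoise is not meant.

How it is judged:
By the outcome, as a careful person would: the job done as asked, in the order asked, and still so for the second after the job is handed in, with the robot touching nothing.
It also fails if it takes over 70 s, if anything falls off the work surface, if the arm or the gripper's body presses on something with over 40 N, if the wrist force passes 120 N, or if a joint passes its speed limit or range.

### The arm

A 6-joint arm with a two-finger parallel gripper is mounted at the origin on the work surface. World frame = base frame: x ahead of the robot, y to its left, z up, the work surface at z = 0. Lengths are in m, angles in rad, forces in N, time in s.
With the tool pointing down it reaches from about 0.25 to 0.775 m from the base axis. Payload 4 kg.
Tool frame: the origin (TCP) lies midway between the tips of the shut fingers; the grasp point (between the pads) lies 19 mm behind it; z points along the fingers, x is the direction in which the jaws open and shut, and the axes are right-handed (so a half turn about z gives the same grasp; the last joint's range is limited). The gripper opens to 94 mm and grips with 3 to 60 N. Pads are 16 mm wide; open, the fingers measure 119 mm over their backs; the gripper's body (75 mm by 177 mm) begins 78 mm behind the grasp point.
Start: joints at [1.048, 0.087, 1.371, -0, 1.684, -0.103], TCP at [0.224, 0.502, 0.206] pointing down, gripper open.
Joint ranges: [-3.1, 3.1], [-0.76, 2.03], [0.27, 2.55], [-1.08, 4.22], [0.17, 2.65], [-2.57, 2.57]. Speed limits (rad/s): [2.79, 2.79, 3.14, 3.14, 3.14, 3.14].

### API

Orientations are given as [roll, pitch, yaw] about the fixed x, y, z axes, in that order (R = Rz(yaw) Ry(pitch) Rx(roll)).
In Python, from bench import robot gives the robot as it stands.
- The arm moves only by the shell command python3 -m handwheel 'ROWS'. ROWS is a JSON object of lists of equal length, an entry for each row: "delta_pos": the shift along the tool's x, y, z in mm, a list of three; "rotation": the turn, a rotation vector about the tool's x, y, z in rad, a list of three; "claw": the closure, from -1 (fully open) to 1 (shut). In form: {"delta_pos": [[tx, ty, tz], ...], "rotation": [[wx, wy, wz], ...], "claw": [claw, ...]}. A call has exactly 8 rows; each row shifts and turns the commanded pose from where the row before left it, along the tool's axes as they then stand; what a row does not reach is not made up. A row lasts 1/8 s, in which the tool goes at most 62.5 mm and 10.7 degrees, less where a joint would pass 70% of its speed; a pose out of reach is approached as far as the arm can. A call with a gripper value outside its range is refused whole. The fingers move at their own pace and stop on an object; the grip force is fixed at half the most. Time passes only in rows, so rows that do not move let the fingers close, or fill a call up. It gives the time, the measured TCP pose, the force and the opening at its end, in the units of the state.
- robot.get_obs(): the state, without advancing time (a new reading comes with each control period).
- robot.snapshot(name): name is "scene" or "top"; returns a dict with "color" (384x512x3 uint8, red, green, blue), "intrinsics" (3x3 intrinsics, pixels), "k1" (the pictures are not rectified: a ray, as slopes to the right and down, at radius r is drawn at 1 + k1 r^2 times it, then the intrinsics apply), "eye" and "rotation" of the camera in the world. Camera axes: x right, y down, z forward; pixel columns grow to the right and rows downward; lengths in m; the calibration is good to about 2 mm. A picture is of the moment at which its call begins. There is no depth.
- robot.close_job(): hands the job in, once; it reports no verdict.
The state is a dict: "time": time; "joint_positions": joint angles; "qvel": joint speeds; "joint_torque": joint torques, N m; "tool_pos": TCP position; "ee_rot": TCP orientation; "wrist_force": force on the tool from outside, world axes, zero at the start; "wrist_torque": the same for the moment, N m; "width": finger opening in m.
Only numpy, scipy, OpenCV 4.12 (cv2) and the standard library are available. Lean on these libraries where they do the work, as an engineer would, in place of code of your own. Each camera call takes 0.05 s, during which the arm holds its last target.

## Working session

There is one attempt and no reset: what is moved stays moved. The work goes in short steps, Python scripts to look and compute and a shell command to move; the robot and the scene stay as the last step left them, time stands still between calls to the robot, and variables do not carry over. Pictures are saved under pics/ and viewed, and the job is handed in when it is done.

```bash
ls; mkdir -p pics
python3 - <<'E'
from bench import robot
import cv2
o=robot.get_obs()
for k,v in o.items(): print(k,v)
for n in("scene","top"):
    s=robot.snapshot(n); cv2.imwrite(f"pics/{n}0.png",s["color"][:,:,::-1])
    print(n,s["intrinsics"],s["k1"],s["eye"],s["rotation"])
E
```

```text
pics
time 0.0
joint_positions [ 1.04790792e+00  8.79558849e-02  1.37225278e+00 -3.06642511e-06
  1.68360684e+00 -1.03133625e-01]
qvel [-1.36597788e-03  3.28719543e-04 -1.12973845e-03 -1.02021843e-03
  1.96291700e-03 -3.58158086e-06]
joint_torque [-2.06799177e-04 -3.40182745e+01 -3.02427721e+01  7.18335528e-02
  3.28881992e-02 -1.47083697e-04]
tool_pos [0.22388866 0.50176084 0.20430446]
ee_rot [-3.14136684e+00  2.21135428e-03  1.15104145e+00]
wrist_force [0.56073197 0.36645393 0.56342112]
wrist_torque [-0.01090002 -0.03070228  0.01903006]
width 0.09436900988435293
scene [[385.02261645   0.         257.55512031]
 [  0.         385.02261645 190.61324245]
 [  0.           0.           1.        ]] -0.04304635943941813 [1.0992324  0.36452639 0.93960592] [-2.47264715  0.00911035  2.14894999]
top [[348.7082811    0.         251.40485982]
 [  0.         348.7082811  195.33811075]
 [  0.           0.           1.        ]] -0.09739232582697638 [ 0.36154312 -0.010256    1.04667469] [-2.94981525  0.00578719 -1.59136638]
```

View pics/scene0.png

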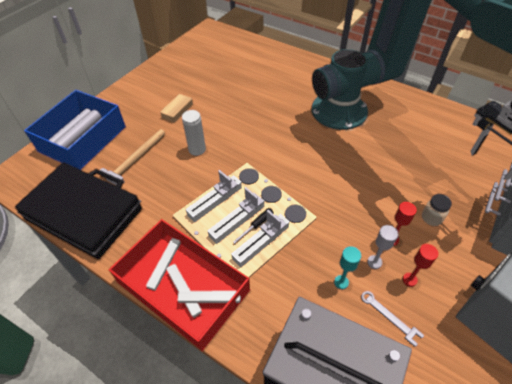

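View pics/top0.png

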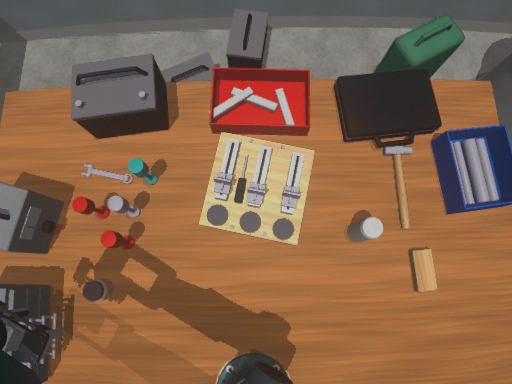

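```bash
cat > h.py <<'E'
import numpy as np,cv2
from scipy.spatial.transform import Rotation as R
from bench import robot
def cam(s):
    r=s["rotation"]; r=np.array(r)
    M=R.from_euler('xyz',r).as_matrix() if r.size==3 else r
    return s["intrinsics"],s["k1"],np.array(s["eye"]),M
def ray(s,uv):
    K,k1,e,M=cam(s); p=np.linalg.solve(K,[uv[0],uv[1],1])[:2]
    q=p.copy()
    for _ in range(30): q=p/(1+k1*(q@q))
    d=M@np.array([q[0],q[1],1]); return e,d/np.linalg.norm(d)
def onz(s,uv,z):
    e,d=ray(s,uv); return e+d*(z-e[2])/d[2]
def proj(s,P):
    K,k1,e,M=cam(s); c=M.T@(np.array(P)-e); q=c[:2]/c[2]; q=q*(1+k1*(q@q)); return K[:2,:2]@q+K[:2,2]
def tri(s1,u1,s2,u2):
    e1,d1=ray(s1,u1);e2,d2=ray(s2,u2)
    A=np.stack([d1,-d2],1);t=np.linalg.lstsq(A,e2-e1,rcond=None)[0]
    a=e1+d1*t[0];b=e2+d2*t[1];return (a+b)/2,np.linalg.norm(a-b)
def shot(n,name=None,crop=None,f=1):
    s=robot.snapshot(n)
    if name:
        im=s["color"][:,:,::-1]
        if crop: x0,y0,x1,y1=crop; im=im[y0:y1,x0:x1]
        cv2.imwrite(f"pics/{name}.png",cv2.resize(im,None,fx=f,fy=f,interpolation=cv2.INTER_CUBIC))
    return s
E
python3 - <<'E'
from h import *
shot("top","topboard",(190,120,330,250),5.5)
shot("top","topmark",(70,140,190,260),5)
shot("scene","scboard",(165,155,325,280),5)
shot("scene","scmark",(325,190,445,350),3.7)
E
```

```text
(no output)
```

View pics/topboard.png

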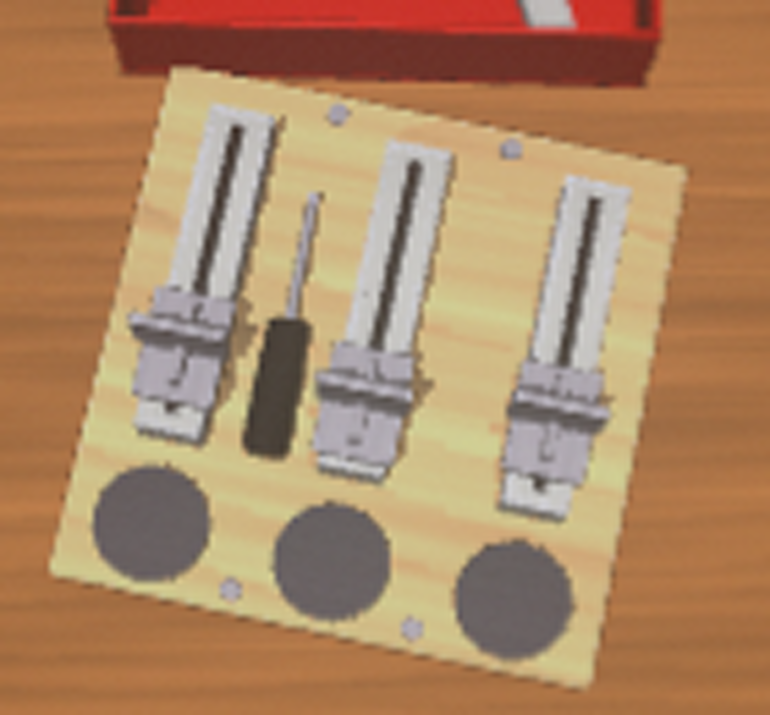

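View pics/topmark.png

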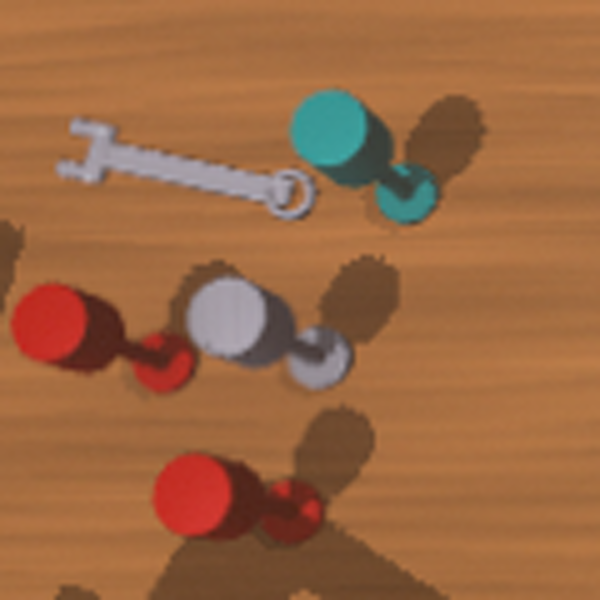

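View pics/scboard.png

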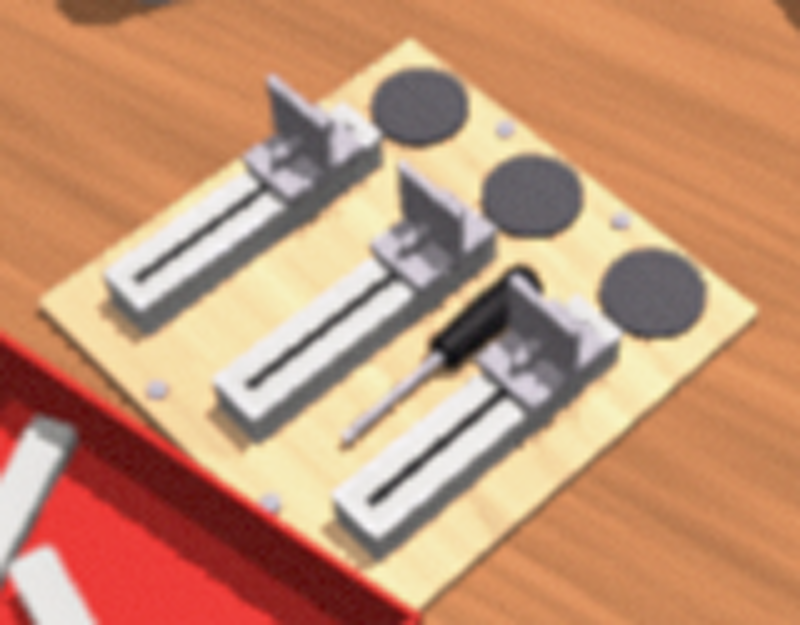

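View pics/scmark.png

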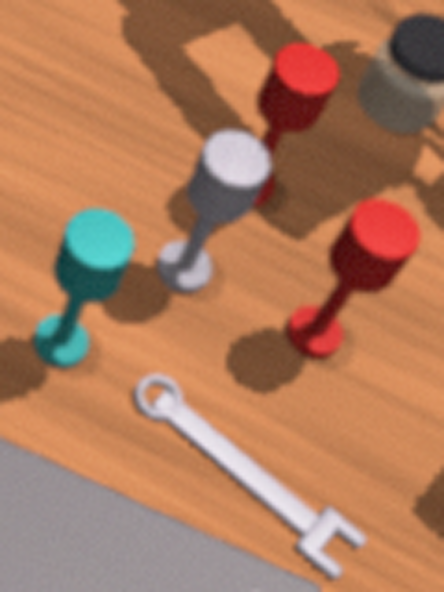

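The top view shows the board at about x 200-315, y 133-245. Its pads are near (218,215), (250,222) and (283,229). The steel marker's head is near (116,203), with red and turquoise look-alikes around it. Next I'll measure.

```bash
cat > meas.py <<'E'
from h import *
def blobs(s,mask,lo,hi):
    n,l,st,c=cv2.connectedComponentsWithStats(mask.astype(np.uint8),connectivity=4)
    return [(c[i],st[i,4]) for i in range(1,n) if lo<st[i,4]<hi]
T=shot("top");S=shot("scene")
def board(T,S):
    ct=np.array([[218,215],[250.3,222],[283,229]]);cs=np.array([[296,213],[271,194],[249,176]])
    out=[]
    for s,cc in((T,ct),(S,cs)):
        g=s["color"].astype(int);m=(g.max(2)<125)&(g.max(2)-g.min(2)<30)
        b=blobs(s,m,60,700)
        pts=[]
        for c in cc:
            k=min(b,key=lambda q:np.hypot(*(q[0]-c)));pts.append(onz(s,k[0],.018)[:2]);print(k[0].round(1),k[1],end=' ')
        pts=np.array(pts);print('\n',pts.round(4))
        out.append(pts)
    return out
a,b=board(T,S);p=(a+b)/2
y=(p[0]-p[2]);print('spacing',np.linalg.norm(y)); y/=np.linalg.norm(y); x=np.array([y[1],-y[0]])
org=p.mean(0)+.112*x
print('x axis',x,'yaw',np.arctan2(x[1],x[0]),'org',org)
np.save('board.npy',np.array([org,x,y]))
print('board corners top',[proj(T,[*(org+i*x+j*y),.012]).round(1) for i,j in((.15,.15),(.15,-.15),(-.15,-.15),(-.15,.15))])
for nm in ('grey','teal','red'):
  for s in(T,S):
    h=cv2.cvtColor(s["color"],cv2.COLOR_RGB2HSV)
    g=s["color"].astype(int)
    if nm=='grey': m=(g.min(2)>120)&(g.max(2)-g.min(2)<30)
    elif nm=='teal': m=(g[:,:,1]>g[:,:,0]+60)&(g[:,:,1]>140)
    else: m=(g[:,:,0]>180)&(g[:,:,1]<70)
    for c,n in blobs(s,m,40,800):
        P=onz(s,c,.155); print(nm,'T' if s is T else 'S',c.round(1),n,P.round(3))
E
python3 meas.py
```

```text
[217.  214.6] 336 [249.8 221.6] 340 [282.6 228.5] 337 
 [[ 0.5051  0.0952]
 [ 0.4821 -0.0021]
 [ 0.4596 -0.0986]]
[295.  213.5] 271 [270.9 194. ] 240 [248.5 176.1] 218 
 [[ 5.057e-01  9.740e-02]
 [ 4.828e-01  5.000e-04]
 [ 4.603e-01 -9.640e-02]]
spacing 0.19902736960234815
x axis [ 0.97358785 -0.22831273] yaw -0.23034428200803453 org [ 0.59165087 -0.02623011]
board corners top [array([220.2, 130.7]), array([314.1, 149.6]), array([296.4, 244.7]), array([197.6, 223.7])]
grey T [384.   38.7] 612 [ 0.999 -0.411  0.155]
grey T [217.7  44.8] 561 [0.983 0.08  0.155]
grey T [481.4  41.7] 539 [ 1.    -0.725  0.155]
grey T [90.8 51. ] 359 [0.982 0.46  0.155]
grey T [461.2  66.5] 605 [ 0.911 -0.639  0.155]
grey T [439.2  75. ] 95 [ 0.881 -0.564  0.155]
grey T [28.5 78.1] 62 [0.905 0.648 0.155]
grey T [232.4  99.8] 357 [0.806 0.038 0.155]
grey T [284.  106.9] 270 [ 0.781 -0.104  0.155]
grey T [261.9 101.8] 200 [ 0.798 -0.043  0.155]
grey T [228.2 160.8] 444 [0.63  0.051 0.155]
grey T [477.4 170.1] 583 [ 0.592 -0.633  0.155]
grey T [487.5 169.4] 432 [ 0.594 -0.665  0.155]
grey T [456.4 163.2] 60 
[... 1240 characters left out ...]
267.5 229. ] 107 [0.669 0.104 0.155]
grey S [388.6 232.5] 226 [0.521 0.354 0.155]
grey S [243. 234.] 53 [0.713 0.063 0.155]
grey S [250.1 246.3] 475 [0.732 0.095 0.155]
grey S [499.9 265.8] 52 [0.468 0.602 0.155]
grey S [377.5 263.3] 58 [0.613 0.363 0.155]
grey S [504.2 280.7] 480 [0.501 0.619 0.155]
grey S [392.5 318.2] 521 [0.715 0.438 0.155]
grey S [346.7 375.4] 73 [0.867 0.406 0.155]
teal T [135.4 165.4] 162 [0.624 0.301 0.155]
teal S [351.6 254.2] 222 [0.623 0.303 0.155]
teal S [344.1 283.8] 47 [0.699 0.32  0.155]
red T [ 79.1 204. ] 166 [0.521 0.451 0.155]
red T [107.8 238.5] 185 [0.429 0.367 0.155]
red S [407.6 208.2] 171 [0.427 0.367 0.155]
red S [428.2 251. ] 169 [0.519 0.45  0.155]
```

Run:
```python
from h import *
T=shot("top");S=shot("scene")
org,x,y=np.load('board.npy')
B=lambda P:(round(float((P[:2]-org)@x)*1000,1),round(float((P[:2]-org)@y)*1000,1))
for n,uv in (('L',(182,326)),('M',(363,383)),('R',(557,405))):
    u=np.array(uv)/5.5+[190,120]; print(n,B(onz(T,u,.097)))
print([B(onz(T,u,.012)) for u in np.array([(172,68),(685,172),(590,688),(50,575)])/5.5+[190,120]])
print([B(onz(S,u,.012)) for u in np.array([(757,311),(410,40),(40,300)])/5+[165,155]])
for u in np.array([(272,78),(328,118),(402,163),(464,212),(515,275),(578,328)])/5+[165,155]: print(B(onz(S,u,.097)))
# carriage near-end edges, rail ends
import itertools
cv2.imwrite('pics/plates.png',cv2.resize(T["color"][165:215,205:305,::-1],None,fx=8,fy=8,interpolation=cv2.INTER_NEAREST))
```

```text
L (-20.0, 94.0)
M (-30.0, -2.4)
R (-20.8, -100.6)
[(145.4, 145.5), (144.8, -152.4), (-150.6, -152.8), (-151.7, 145.0)]
[(-150.3, 150.6), (-149.9, -146.8), (146.2, -146.7)]
(-21.0, -121.9)
(-24.4, -76.2)
(-32.4, -22.3)
(-33.6, 26.9)
(-23.9, 76.7)
(-23.6, 124.0)
```

View pics/plates.png

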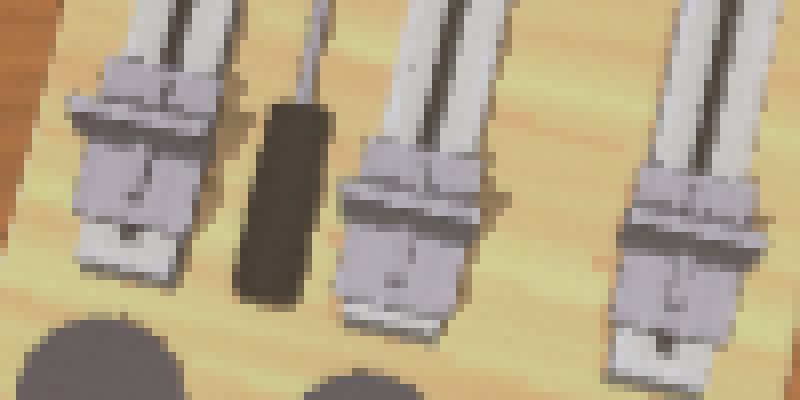

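```bash
cat >> h.py <<'E'
org,bx,by=np.load('board.npy')
def W(x,y,z): return np.array([*(org+bx*x/1000+by*y/1000),z/1000])
def st(target=None):
    o=robot.get_obs(); p=np.array(o["tool_pos"]); Rm=R.from_euler('xyz',o["ee_rot"])
    b=((p[:2]-org)@bx*1000,(p[:2]-org)@by*1000,p[2]*1000)
    print('t',round(o["time"],2),'board',np.round(b,1),'F',np.round(o["wrist_force"],1),'w',round(o["width"],4),'rot',np.round(o["ee_rot"],3))
    if target is not None: print('tool delta',np.round(Rm.inv().apply(target-p)*1000,1))
E
python3 - <<'E'
from h import *
o=robot.get_obs();p=np.array(o["tool_pos"]);st()
t=W(-46,98,206);d=(t-p)*1000
print('after rot: tx',d[:2]@by,'ty',d[:2]@bx,'tz',-d[2])
E
```

```text
t 0.5 board [-478.4  430.6  205.5] F [ 0.2 -0.5 -0. ] w 0.0941 rot [-3.142 -0.     1.151]
after rot: tx -332.61679810860153 ty 432.4283815981504 tz -0.5338564009602642
```

```bash
python3 -m handwheel '{"delta_pos":[[0,0,0],[-34,44,0],[-34,44,0],[-34,44,0],[-34,44,0],[-34,44,0],[-34,44,0],[-34,44,0]],"rotation":[[0,0,-0.186],[0,0,-0.003],[0,0,0],[0,0,0],[0,0,0],[0,0,0],[0,0,0],[0,0,0]],"claw":[1,1,1,1,1,1,1,1]}'; python3 -c "
from h import *
st(W(-46,98,72))"
```

```text
time: 1.5
tool_pos: [0.4704, 0.1985, 0.2058]
ee_rot: [3.141, -0.001, 1.34]
wrist_force: [0.9, 0.1, 0.7]
width: 0.0174
t 1.5 board [-169.3  191.1  205.8] F [0.9 0.1 0.7] w 0.0174 rot [ 3.141e+00 -1.000e-03  1.340e+00]
tool delta [-93.2 123.3 133.8]
```

```bash
python3 -m handwheel '{"delta_pos":[[-31,41,0],[-31,41,0],[-31,41,0],[0,0,30],[0,0,36],[0,0,36],[0,0,32],[0,0,0]],"rotation":[[0,0,0],[0,0,0],[0,0,0],[0,0,0],[0,0,0],[0,0,0],[0,0,0],[0,0,0]],"claw":[1,1,1,1,1,1,1,1]}'; python3 -c "
from h import *
st(W(-36,98,72))
shot('top','t1',(190,120,330,250),5.5);shot('scene','s1',(165,155,325,280),5)"
```

```text
time: 2.5
tool_pos: [0.5655, 0.0812, 0.0683]
ee_rot: [-3.135, 0.002, 1.34]
wrist_force: [-0.1, 0.2, -0.3]
width: 0.0006
t 2.5 board [-50.   98.6  68.3] F [-0.1  0.2 -0.3] w 0.0006 rot [-3.135e+00  2.000e-03  1.340e+00]
tool delta [-0.6 14.  -3.8]
```

View pics/s1.png

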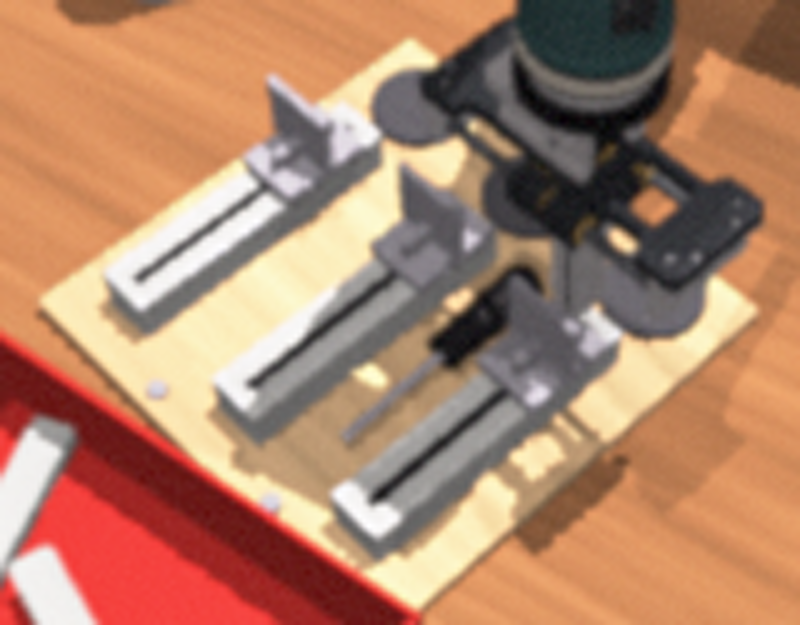

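```bash
python3 -m handwheel '{"delta_pos":[[0,3,0],[0,3,0],[0,3,0],[0,3,0],[0,3,0],[0,3,0],[0,3,0],[0,3,0]],"rotation":[[0,0,0],[0,0,0],[0,0,0],[0,0,0],[0,0,0],[0,0,0],[0,0,0],[0,0,0]],"claw":[1,1,1,1,1,1,1,1]}'; python3 -c "
from h import *
st()"
```

```text
time: 3.6
tool_pos: [0.5914, 0.0758, 0.0715]
ee_rot: [-3.141, -0.0, 1.34]
wrist_force: [-2.1, 1.0, 1.2]
width: 0.0001
t 3.6 board [-23.6  99.3  71.5] F [-2.1  1.   1.2] w 0.0001 rot [-3.141 -0.     1.34 ]
```

```bash
python3 -m handwheel '{"delta_pos":[[0,2,0],[0,2,0],[0,2,0],[0,1.5,0],[0,1.5,0],[0,1,0],[0,1,0],[0,1,0]],"rotation":[[0,0,0],[0,0,0],[0,0,0],[0,0,0],[0,0,0],[0,0,0],[0,0,0],[0,0,0]],"claw":[1,1,1,1,1,1,1,1]}'; python3 -c "
from h import *
st()"
```

```text
time: 4.6
tool_pos: [0.603, 0.0731, 0.0715]
ee_rot: [-3.142, -0.0, 1.34]
wrist_force: [-1.4, 0.5, 1.3]
width: 0.0004
t 4.6 board [-11.7  99.3  71.5] F [-1.4  0.5  1.3] w 0.0004 rot [-3.142 -0.     1.34 ]
```

```bash
python3 -m handwheel '{"delta_pos":[[0,1,0],[0,1,0],[0,1,0],[0,1,0],[0,1,0],[0,1,0],[0,0.5,0],[0,0.5,0]],"rotation":[[0,0,0],[0,0,0],[0,0,0],[0,0,0],[0,0,0],[0,0,0],[0,0,0],[0,0,0]],"claw":[1,1,1,1,1,1,1,1]}'; python3 -c "
from h import *
st()"
```

```text
time: 5.6
tool_pos: [0.6098, 0.0715, 0.0715]
ee_rot: [3.142, -0.0, 1.34]
wrist_force: [-1.8, 0.6, 0.3]
width: 0.0008
t 5.6 board [-4.7 99.3 71.5] F [-1.8  0.6  0.3] w 0.0008 rot [ 3.142 -0.     1.34 ]
```

```bash
python3 -m handwheel '{"delta_pos":[[0,1,0],[0,1,0],[0,1,0],[0,1,0],[0,1,0],[0,0.5,0],[0,0.5,0],[0,0,0]],"rotation":[[0,0,0],[0,0,0],[0,0,0],[0,0,0],[0,0,0],[0,0,0],[0,0,0],[0,0,0]],"claw":[1,1,1,1,1,1,1,1]}'; python3 -c "
from h import *
st()"
```

```text
time: 6.6
tool_pos: [0.6157, 0.0701, 0.0715]
ee_rot: [3.141, -0.0, 1.34]
wrist_force: [-1.3, 0.5, -0.2]
width: 0.0006
t 6.6 board [ 1.4 99.3 71.5] F [-1.3  0.5 -0.2] w 0.0006 rot [ 3.141 -0.     1.34 ]
```

```bash
python3 -m handwheel '{"delta_pos":[[0,1,0],[0,1,0],[0,1,0],[0,1,0],[0,1,0],[0,0.5,0],[0,0.5,0],[0,0,0]],"rotation":[[0,0,0],[0,0,0],[0,0,0],[0,0,0],[0,0,0],[0,0,0],[0,0,0],[0,0,0]],"claw":[1,1,1,1,1,1,1,1]}'; python3 -c "
from h import *
st()"
```

```text
time: 7.6
tool_pos: [0.6215, 0.0687, 0.0715]
ee_rot: [3.141, -0.0, 1.34]
wrist_force: [-1.1, -0.5, 1.2]
width: 0.0001
t 7.6 board [ 7.4 99.3 71.5] F [-1.1 -0.5  1.2] w 0.0001 rot [ 3.141 -0.     1.34 ]
```

```bash
python3 -m handwheel '{"delta_pos":[[0,1,0],[0,1,0],[0,1,0],[0,1,0],[0,1,0],[0,0.5,0],[0,0.5,0],[0,0,0]],"rotation":[[0,0,0],[0,0,0],[0,0,0],[0,0,0],[0,0,0],[0,0,0],[0,0,0],[0,0,0]],"claw":[1,1,1,1,1,1,1,1]}'; python3 -c "
from h import *
st()"
```

```text
time: 8.6
tool_pos: [0.6274, 0.0673, 0.0715]
ee_rot: [3.141, -0.0, 1.34]
wrist_force: [-1.9, -0.1, -0.3]
width: 0.0007
t 8.6 board [13.4 99.2 71.5] F [-1.9 -0.1 -0.3] w 0.0007 rot [ 3.141 -0.     1.34 ]
```

```bash
python3 -m handwheel '{"delta_pos":[[0,1,0],[0,1,0],[0,1,0],[0,1,0],[0,1.5,0],[0,1.5,0],[0,1.5,0],[0,1.5,0]],"rotation":[[0,0,0],[0,0,0],[0,0,0],[0,0,0],[0,0,0],[0,0,0],[0,0,0],[0,0,0]],"claw":[1,1,1,1,1,1,1,1]}'; python3 -c "
from h import *
st()
shot('top','t2',(190,120,330,250),5.5)"
```

```text
time: 9.6
tool_pos: [0.6371, 0.0651, 0.0714]
ee_rot: [-3.142, -0.0, 1.34]
wrist_force: [-0.4, 0.5, 0.6]
width: 0.0003
t 9.6 board [23.4 99.3 71.4] F [-0.4  0.5  0.6] w 0.0003 rot [-3.142 -0.     1.34 ]
```

View pics/t2.png

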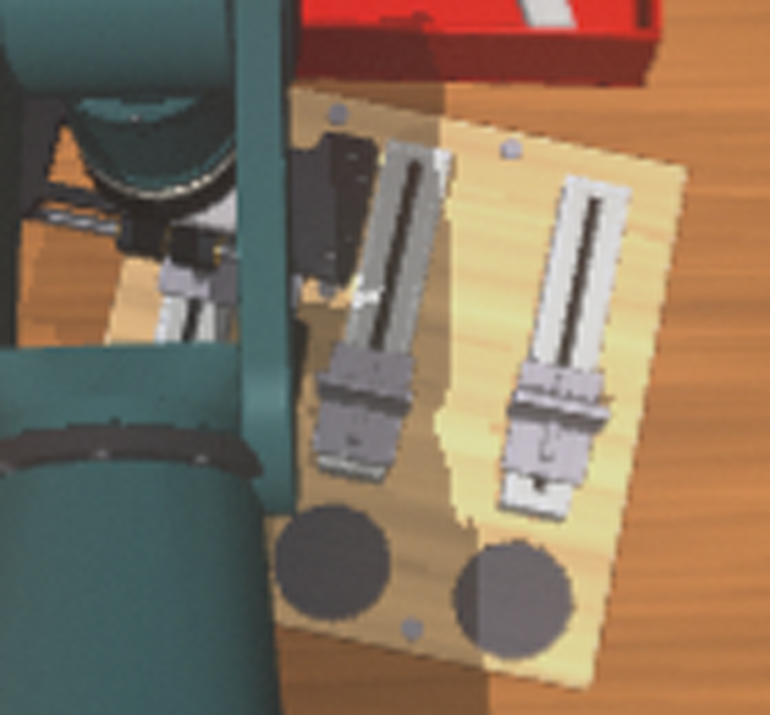

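The carriage has passed mid-travel freely, with its near end visible at crop (190,275). I'll carry on to the far end.

```bash
python3 -m handwheel '{"delta_pos":[[0,3,0],[0,3,0],[0,3,0],[0,3,0],[0,3,0],[0,2,0],[0,2,0],[0,1,0]],"rotation":[[0,0,0],[0,0,0],[0,0,0],[0,0,0],[0,0,0],[0,0,0],[0,0,0],[0,0,0]],"claw":[1,1,1,1,1,1,1,1]}'; python3 -c "
from h import *
st()"
```

```text
time: 10.65
tool_pos: [0.6567, 0.0605, 0.0715]
ee_rot: [3.141, -0.0, 1.34]
wrist_force: [-1.8, 0.4, 1.2]
width: 0.0003
t 10.65 board [43.5 99.2 71.5] F [-1.8  0.4  1.2] w 0.0003 rot [ 3.141 -0.     1.34 ]
```

```bash
python3 -m handwheel '{"delta_pos":[[0,1,0],[0,1,0],[0,1,0],[0,1,0],[0,1,0],[0,0.5,0],[0,0.5,0],[0,0,0]],"rotation":[[0,0,0],[0,0,0],[0,0,0],[0,0,0],[0,0,0],[0,0,0],[0,0,0],[0,0,0]],"claw":[1,1,1,1,1,1,1,1]}'; python3 -c "
from h import *
st()"
```

```text
time: 11.65
tool_pos: [0.6624, 0.0591, 0.0715]
ee_rot: [3.141, -0.0, 1.34]
wrist_force: [-1.8, -0.8, -0.4]
width: 0.0003
t 11.65 board [49.4 99.2 71.5] F [-1.8 -0.8 -0.4] w 0.0003 rot [ 3.141 -0.     1.34 ]
```

```bash
python3 -m handwheel '{"delta_pos":[[0,1,0],[0,1,0],[0,0.5,0],[0,0.5,0],[0,0.5,0],[0,0.5,0],[0,0,0],[0,0,0]],"rotation":[[0,0,0],[0,0,0],[0,0,0],[0,0,0],[0,0,0],[0,0,0],[0,0,0],[0,0,0]],"claw":[1,1,1,1,1,1,1,1]}'; python3 -c "
from h import *
st()"
```

```text
time: 12.65
tool_pos: [0.6663, 0.0583, 0.0715]
ee_rot: [3.141, -0.0, 1.34]
wrist_force: [-0.5, -1.2, 0.8]
width: 0.0006
t 12.65 board [53.4 99.3 71.5] F [-0.5 -1.2  0.8] w 0.0006 rot [ 3.141 -0.     1.34 ]
```

```bash
python3 -m handwheel '{"delta_pos":[[0,1,0],[0,1,0],[0,0.5,0],[0,0.5,0],[0,0.5,0],[0,0.5,0],[0,0,0],[0,0,0]],"rotation":[[0,0,0],[0,0,0],[0,0,0],[0,0,0],[0,0,0],[0,0,0],[0,0,0],[0,0,0]],"claw":[1,1,1,1,1,1,1,1]}'; python3 -c "
from h import *
st()"
```

```text
time: 13.65
tool_pos: [0.6683, 0.0578, 0.0715]
ee_rot: [-3.138, 0.0, 1.34]
wrist_force: [-7.6, -0.2, 3.1]
width: 0.0005
t 13.65 board [55.5 99.3 71.5] F [-7.6 -0.2  3.1] w 0.0005 rot [-3.138  0.     1.34 ]
```

```bash
python3 -m handwheel '{"delta_pos":[[0,-10,0],[0,-8,-45],[-33,-30,0],[-33,-30,0],[-33,-30,0],[0,0,22],[0,0,23],[0,0,0]],"rotation":[[0,0,0],[0,0,0],[0,0,0],[0,0,0],[0,0,0],[0,0,0],[0,0,0],[0,0,0]],"claw":[1,1,1,1,1,1,1,1]}'; python3 -c "
from h import *
st()
shot('scene','s2',(165,155,325,280),5);shot('top','t3',(190,120,330,250),5.5)"
```

```text
time: 14.65
tool_pos: [0.5412, -0.0142, 0.0699]
ee_rot: [-3.14, -0.0, 1.34]
wrist_force: [0.4, 0.1, -0.1]
width: 0.0005
t 14.65 board [-51.9   0.2  69.9] F [ 0.4  0.1 -0.1] w 0.0005 rot [-3.14 -0.    1.34]
```

View pics/s2.png

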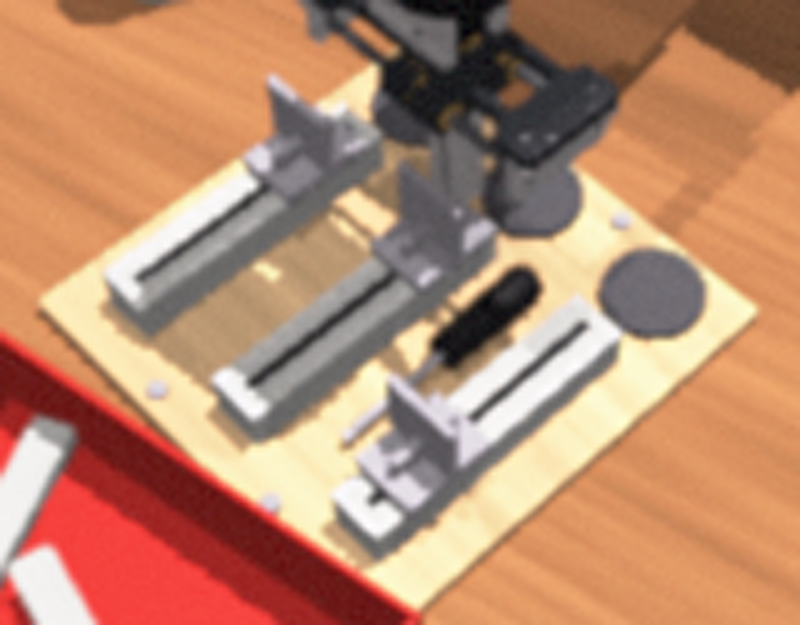

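View pics/t3.png

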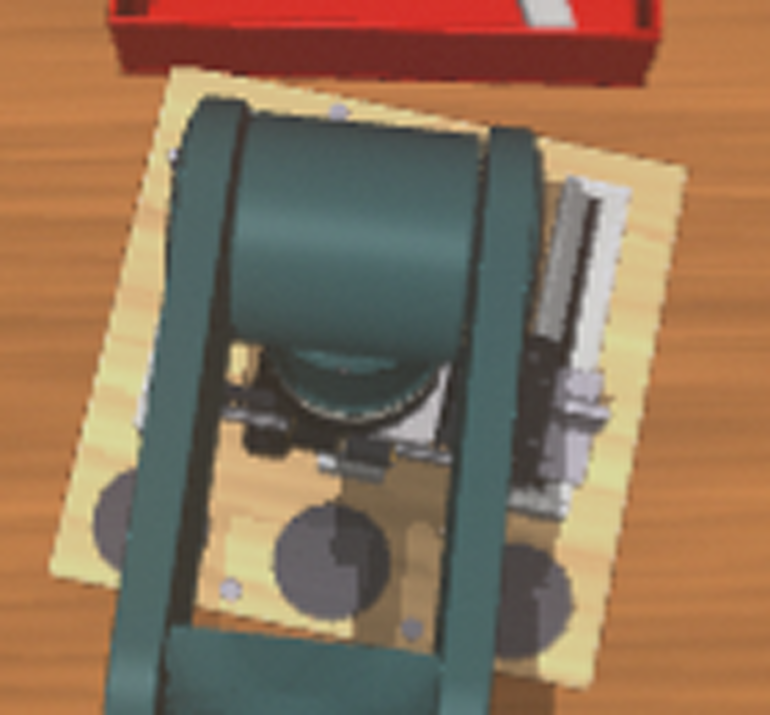

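The scene view shows the left carriage at its far end (plate near crop 430,430), with the fingers behind the middle plate. Next I'll push the middle one.

```bash
python3 -m handwheel '{"delta_pos":[[0,4,0],[0,3,0],[0,3,0],[0,5,0],[0,6,0],[0,6,0],[0,5,0],[0,3,0]],"rotation":[[0,0,0],[0,0,0],[0,0,0],[0,0,0],[0,0,0],[0,0,0],[0,0,0],[0,0,0]],"claw":[1,1,1,1,1,1,1,1]}'; python3 -c "
from h import *
st()"
```

```text
time: 15.75
tool_pos: [0.5768, -0.0224, 0.0714]
ee_rot: [-3.142, -0.0, 1.34]
wrist_force: [-2.1, 0.5, 1.1]
width: 0.0002
t 15.75 board [-15.4   0.3  71.4] F [-2.1  0.5  1.1] w 0.0002 rot [-3.142 -0.     1.34 ]
```

```bash
python3 -m handwheel '{"delta_pos":[[0,2,0],[0,1,0],[0,1,0],[0,1,0],[0,1,0],[0,1,0],[0,1,0],[0,0,0]],"rotation":[[0,0,0],[0,0,0],[0,0,0],[0,0,0],[0,0,0],[0,0,0],[0,0,0],[0,0,0]],"claw":[1,1,1,1,1,1,1,1]}'; python3 -c "
from h import *
st()"
```

```text
time: 16.75
tool_pos: [0.5843, -0.0242, 0.0714]
ee_rot: [3.141, -0.0, 1.34]
wrist_force: [-0.6, 1.5, -1.2]
width: 0.0006
t 16.75 board [-7.6  0.3 71.4] F [-0.6  1.5 -1.2] w 0.0006 rot [ 3.141 -0.     1.34 ]
```

```bash
python3 -m handwheel '{"delta_pos":[[0,1,0],[0,1,0],[0,1,0],[0,1,0],[0,1,0],[0,0.5,0],[0,0.5,0],[0,0,0]],"rotation":[[0,0,0],[0,0,0],[0,0,0],[0,0,0],[0,0,0],[0,0,0],[0,0,0],[0,0,0]],"claw":[1,1,1,1,1,1,1,1]}'; python3 -c "
from h import *
st()"
```

```text
time: 17.75
tool_pos: [0.5901, -0.0256, 0.0714]
ee_rot: [3.142, -0.0, 1.34]
wrist_force: [-1.3, 0.8, -0.3]
width: 0.0006
t 17.75 board [-1.7  0.3 71.4] F [-1.3  0.8 -0.3] w 0.0006 rot [ 3.142 -0.     1.34 ]
```

```bash
python3 -m handwheel '{"delta_pos":[[0,1,0],[0,1,0],[0,1,0],[0,1,0],[0,1,0],[0,0.5,0],[0,0.5,0],[0,0,0]],"rotation":[[0,0,0],[0,0,0],[0,0,0],[0,0,0],[0,0,0],[0,0,0],[0,0,0],[0,0,0]],"claw":[1,1,1,1,1,1,1,1]}'; python3 -c "
from h import *
st()"
```

```text
time: 18.75
tool_pos: [0.5958, -0.0269, 0.0714]
ee_rot: [-3.141, -0.0, 1.34]
wrist_force: [-2.1, 0.9, 0.1]
width: 0.0005
t 18.75 board [ 4.2  0.3 71.4] F [-2.1  0.9  0.1] w 0.0005 rot [-3.141 -0.     1.34 ]
```

```bash
python3 -m handwheel '{"delta_pos":[[0,1,0],[0,1,0],[0,1,0],[0,1,0],[0,1,0],[0,0.5,0],[0,0.5,0],[0,0,0]],"rotation":[[0,0,0],[0,0,0],[0,0,0],[0,0,0],[0,0,0],[0,0,0],[0,0,0],[0,0,0]],"claw":[1,1,1,1,1,1,1,1]}'; python3 -c "
from h import *
st()"
```

```text
time: 19.75
tool_pos: [0.5999, -0.0279, 0.0714]
ee_rot: [-3.137, 0.0, 1.34]
wrist_force: [-8.0, 2.1, 2.7]
width: 0.0005
t 19.75 board [ 8.4  0.3 71.4] F [-8.   2.1  2.7] w 0.0005 rot [-3.137  0.     1.34 ]
```

The middle carriage stopped: it advanced 4 of 6 mm and the force rose to 8 N, at about 53 mm of travel. I'm backing off and moving to the right rail.

```bash
python3 -m handwheel '{"delta_pos":[[0,-8,0],[0,-5,-45],[-33,-13,0],[-33,-13,0],[-33,-13,0],[0,0,22],[0,0,23],[0,3,0]],"rotation":[[0,0,0],[0,0,0],[0,0,0],[0,0,0],[0,0,0],[0,0,0],[0,0,0],[0,0,0]],"claw":[1,1,1,1,1,1,1,1]}'; python3 -c "
from h import *
st()
shot('scene','s3',(165,155,325,280),5)"
```

```text
time: 20.75
tool_pos: [0.5307, -0.1136, 0.0702]
ee_rot: [-3.14, 0.0, 1.34]
wrist_force: [-0.1, -0.5, -0.1]
width: 0.0006
t 20.75 board [-39.4 -99.   70.2] F [-0.1 -0.5 -0.1] w 0.0006 rot [-3.14  0.    1.34]
```

View pics/s3.png

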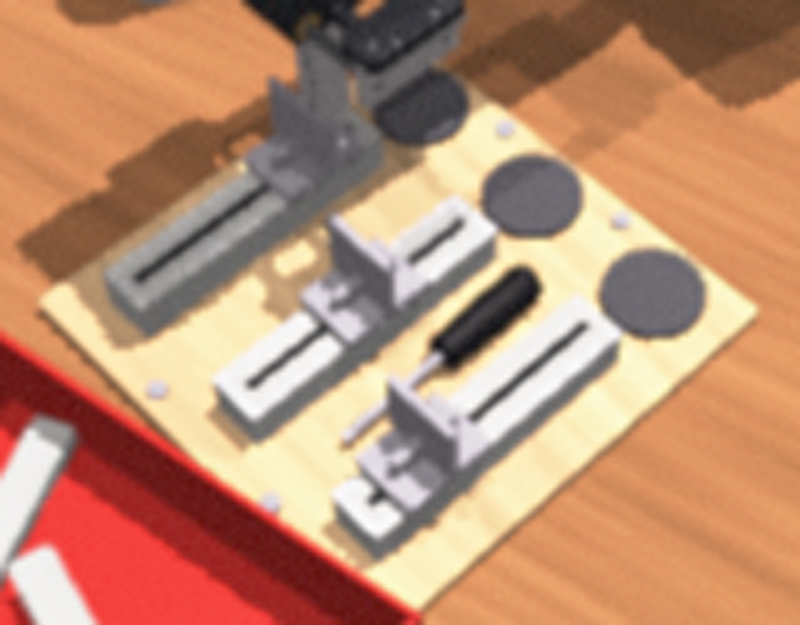

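The middle plate sits mid-rail near crop (365,270), and the fingers are behind the right plate. Pushing the right one.

```bash
python3 -m handwheel '{"delta_pos":[[0,3,0],[0,3,0],[0,3,0],[0,4,0],[0,5,0],[0,5,0],[0,4,0],[0,3,0]],"rotation":[[0,0,0],[0,0,0],[0,0,0],[0,0,0],[0,0,0],[0,0,0],[0,0,0],[0,0,0]],"claw":[1,1,1,1,1,1,1,1]}'; python3 -c "
from h import *
st()"
```

```text
time: 21.8
tool_pos: [0.5609, -0.1204, 0.0714]
ee_rot: [-3.142, -0.0, 1.34]
wrist_force: [-1.9, -0.2, 1.8]
width: 0.0002
t 21.8 board [ -8.5 -98.7  71.4] F [-1.9 -0.2  1.8] w 0.0002 rot [-3.142 -0.     1.34 ]
```

```bash
python3 -m handwheel '{"delta_pos":[[0,1,0],[0,1,0],[0,1,0],[0,1,0],[0,1,0],[0,1,0],[0,1,0],[0,1,0]],"rotation":[[0,0,0],[0,0,0],[0,0,0],[0,0,0],[0,0,0],[0,0,0],[0,0,0],[0,0,0]],"claw":[1,1,1,1,1,1,1,1]}'; python3 -c "
from h import *
st()"
```

```text
time: 22.8
tool_pos: [0.5684, -0.1221, 0.0714]
ee_rot: [-3.142, -0.0, 1.34]
wrist_force: [-0.2, 0.8, 0.5]
width: 0.0005
t 22.8 board [ -0.7 -98.7  71.4] F [-0.2  0.8  0.5] w 0.0005 rot [-3.142 -0.     1.34 ]
```

```bash
python3 -m handwheel '{"delta_pos":[[0,1,0],[0,1,0],[0,1,0],[0,1,0],[0,1,0],[0,1,0],[0,1,0],[0,1,0]],"rotation":[[0,0,0],[0,0,0],[0,0,0],[0,0,0],[0,0,0],[0,0,0],[0,0,0],[0,0,0]],"claw":[1,1,1,1,1,1,1,1]}'; python3 -c "
from h import *
st()"
```

```text
time: 23.8
tool_pos: [0.5762, -0.124, 0.0714]
ee_rot: [-3.141, -0.0, 1.34]
wrist_force: [-1.1, 1.8, -0.3]
width: 0.0004
t 23.8 board [  7.2 -98.7  71.4] F [-1.1  1.8 -0.3] w 0.0004 rot [-3.141 -0.     1.34 ]
```

```bash
python3 -m handwheel '{"delta_pos":[[0,2,0],[0,2,0],[0,2,0],[0,2,0],[0,2,0],[0,2,0],[0,2,0],[0,2,0]],"rotation":[[0,0,0],[0,0,0],[0,0,0],[0,0,0],[0,0,0],[0,0,0],[0,0,0],[0,0,0]],"claw":[1,1,1,1,1,1,1,1]}'; python3 -c "
from h import *
st()"
```

```text
time: 24.8
tool_pos: [0.5918, -0.1277, 0.0714]
ee_rot: [-3.142, -0.0, 1.34]
wrist_force: [-1.8, 1.4, -0.4]
width: 0.0004
t 24.8 board [ 23.3 -98.7  71.4] F [-1.8  1.4 -0.4] w 0.0004 rot [-3.142 -0.     1.34 ]
```

```bash
python3 -m handwheel '{"delta_pos":[[0,3,0],[0,3,0],[0,4,0],[0,4,0],[0,4,0],[0,3,0],[0,2,0],[0,1,0]],"rotation":[[0,0,0],[0,0,0],[0,0,0],[0,0,0],[0,0,0],[0,0,0],[0,0,0],[0,0,0]],"claw":[1,1,1,1,1,1,1,1]}'; python3 -c "
from h import *
st()"
```

```text
time: 25.8
tool_pos: [0.6152, -0.1332, 0.0714]
ee_rot: [-3.142, -0.0, 1.34]
wrist_force: [-0.2, 1.6, -1.5]
width: 0.0001
t 25.8 board [ 47.3 -98.8  71.4] F [-0.2  1.6 -1.5] w 0.0001 rot [-3.142 -0.     1.34 ]
```

Expected end is near 55.5.

```bash
python3 -m handwheel '{"delta_pos":[[0,2,0],[0,1.5,0],[0,1.5,0],[0,1,0],[0,1,0],[0,0.5,0],[0,0.5,0],[0,0,0]],"rotation":[[0,0,0],[0,0,0],[0,0,0],[0,0,0],[0,0,0],[0,0,0],[0,0,0],[0,0,0]],"claw":[1,1,1,1,1,1,1,1]}'; python3 -c "
from h import *
st()"
```

```text
time: 26.8
tool_pos: [0.6229, -0.135, 0.0715]
ee_rot: [-3.142, -0.0, 1.34]
wrist_force: [-1.5, 0.6, -1.6]
width: 0.0004
t 26.8 board [ 55.2 -98.8  71.5] F [-1.5  0.6 -1.6] w 0.0004 rot [-3.142 -0.     1.34 ]
```

```bash
python3 -m handwheel '{"delta_pos":[[0,0.5,0],[0,0.5,0],[0,0.5,0],[0,0.5,0],[0,0,0],[0,0,0],[0,0,0],[0,0,0]],"rotation":[[0,0,0],[0,0,0],[0,0,0],[0,0,0],[0,0,0],[0,0,0],[0,0,0],[0,0,0]],"claw":[1,1,1,1,1,1,1,1]}'; python3 -c "
from h import *
st()"
```

```text
time: 27.8
tool_pos: [0.6229, -0.135, 0.0715]
ee_rot: [-3.137, 0.0, 1.34]
wrist_force: [-8.2, 1.3, 2.8]
width: 0.0006
t 27.8 board [ 55.3 -98.7  71.5] F [-8.2  1.3  2.8] w 0.0006 rot [-3.137  0.     1.34 ]
```

```bash
python3 -m handwheel '{"delta_pos":[[0,-10,0],[0,0,-45],[33,0,0],[33,0,0],[33,0,0],[0,0,22],[0,0,23],[0,0,0]],"rotation":[[0,0,0],[0,0,0],[0,0,0],[0,0,0],[0,0,0],[0,0,0],[0,0,0],[0,0,0]],"claw":[1,1,1,1,1,1,1,1]}'; python3 -c "
from h import *
st()
shot('scene','s4',(165,155,325,280),5)"
```

```text
time: 28.8
tool_pos: [0.6369, -0.0364, 0.0696]
ee_rot: [-3.139, -0.0, 1.34]
wrist_force: [0.2, -0.4, -0.1]
width: 0.0004
t 28.8 board [46.4  0.4 69.6] F [ 0.2 -0.4 -0.1] w 0.0004 rot [-3.139 -0.     1.34 ]
```

View pics/s4.png

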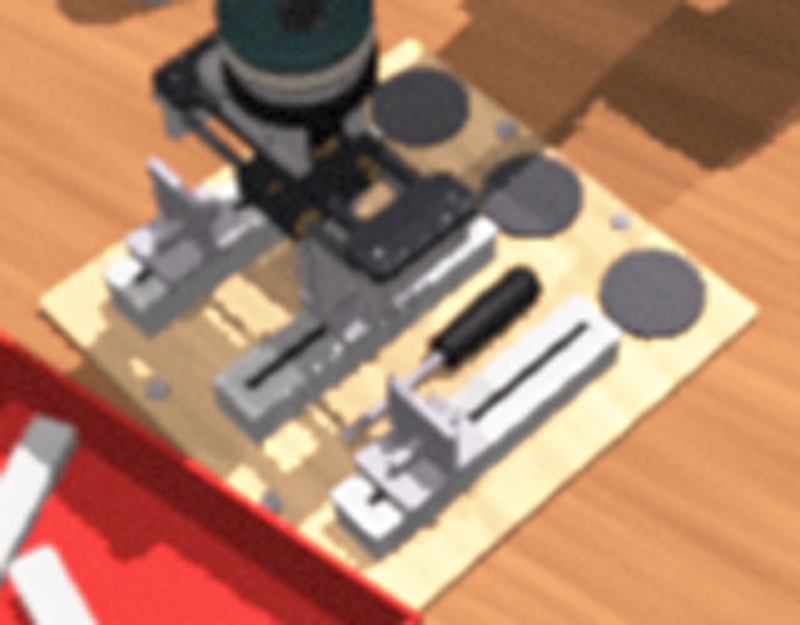

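All three are out together, and the fingers are on the far side of the middle plate. Now I'll push the middle carriage home.

```bash
python3 -m handwheel '{"delta_pos":[[0,-3,0],[0,-3,0],[0,-3,0],[0,-4,0],[0,-5,0],[0,-5,0],[0,-5,0],[0,-5,0]],"rotation":[[0,0,0],[0,0,0],[0,0,0],[0,0,0],[0,0,0],[0,0,0],[0,0,0],[0,0,0]],"claw":[1,1,1,1,1,1,1,1]}'; python3 -c "
from h import *
st()"
```

```text
time: 29.85
tool_pos: [0.6055, -0.0292, 0.0718]
ee_rot: [3.141, -0.0, 1.34]
wrist_force: [2.6, -1.5, 1.1]
width: 0.0007
t 29.85 board [14.2  0.3 71.8] F [ 2.6 -1.5  1.1] w 0.0007 rot [ 3.141 -0.     1.34 ]
```

```bash
python3 -m handwheel '{"delta_pos":[[0,-4,0],[0,-4,0],[0,-3,0],[0,-3,0],[0,-2,0],[0,-1.5,0],[0,-1,0],[0,-0.5,0]],"rotation":[[0,0,0],[0,0,0],[0,0,0],[0,0,0],[0,0,0],[0,0,0],[0,0,0],[0,0,0]],"claw":[1,1,1,1,1,1,1,1]}'; python3 -c "
from h import *
st()"
```

```text
time: 30.85
tool_pos: [0.5871, -0.0248, 0.0714]
ee_rot: [-3.142, -0.0, 1.34]
wrist_force: [1.8, -0.4, 1.1]
width: 0.0006
t 30.85 board [-4.8  0.4 71.4] F [ 1.8 -0.4  1.1] w 0.0006 rot [-3.142 -0.     1.34 ]
```

```bash
python3 -m handwheel '{"delta_pos":[[0,-2,0],[0,-2,0],[0,-2,0],[0,-2,0],[0,-1,0],[0,-1,0],[0,-0.5,0],[0,-0.5,0]],"rotation":[[0,0,0],[0,0,0],[0,0,0],[0,0,0],[0,0,0],[0,0,0],[0,0,0],[0,0,0]],"claw":[1,1,1,1,1,1,1,1]}'; python3 -c "
from h import *
st()"
```

```text
time: 31.85
tool_pos: [0.5764, -0.0223, 0.0714]
ee_rot: [-3.142, -0.0, 1.34]
wrist_force: [1.5, 0.7, 1.5]
width: 0.0002
t 31.85 board [-15.8   0.3  71.4] F [1.5 0.7 1.5] w 0.0002 rot [-3.142 -0.     1.34 ]
```

```bash
python3 -m handwheel '{"delta_pos":[[0,-1,0],[0,-0.5,0],[0,-0.5,0],[0,-0.5,0],[0,-0.5,0],[0,-0.5,0],[0,0,0],[0,0,0]],"rotation":[[0,0,0],[0,0,0],[0,0,0],[0,0,0],[0,0,0],[0,0,0],[0,0,0],[0,0,0]],"claw":[1,1,1,1,1,1,1,1]}'; python3 -c "
from h import *
st()"
```

```text
time: 32.85
tool_pos: [0.5729, -0.0215, 0.0714]
ee_rot: [-3.141, -0.0, 1.34]
wrist_force: [1.4, 1.5, -0.2]
width: 0.0003
t 32.85 board [-19.3   0.3  71.4] F [ 1.4  1.5 -0.2] w 0.0003 rot [-3.141 -0.     1.34 ]
```

```bash
python3 -m handwheel '{"delta_pos":[[0,-1,0],[0,-0.5,0],[0,-0.5,0],[0,-0.5,0],[0,-0.5,0],[0,-0.5,0],[0,0,0],[0,0,0]],"rotation":[[0,0,0],[0,0,0],[0,0,0],[0,0,0],[0,0,0],[0,0,0],[0,0,0],[0,0,0]],"claw":[1,1,1,1,1,1,1,1]}'; python3 -c "
from h import *
st()"
```

```text
time: 33.85
tool_pos: [0.5726, -0.0214, 0.0716]
ee_rot: [3.135, -0.001, 1.34]
wrist_force: [10.4, -0.3, -5.6]
width: 0.0005
t 33.85 board [-19.7   0.3  71.6] F [10.4 -0.3 -5.6] w 0.0005 rot [ 3.135e+00 -1.000e-03  1.340e+00]
```

The middle carriage is home: it stopped at -19.7 with 10 N, against about -20 predicted. Next is the marker.

```bash
python3 -m handwheel '{"delta_pos":[[0,8,0],[0,2,-40],[0,0,-50],[0,0,-30],[52,-20,0],[52,-20,0],[52,-20,0],[52,-20,0]],"rotation":[[0,0,0],[0,0,0],[0,0,0],[0,0,0],[0,0,0],[0,0,0],[0,0,0],[0,0,0]],"claw":[1,1,1,1,1,1,-0.5,-0.5]}'; python3 -c "
from h import *
T=shot('top');S=shot('scene')
for s in (T,S):
    g=s['color'].astype(int);m=(g.min(2)>120)&(g.max(2)-g.min(2)<30)
    n,l,stt,c=cv2.connectedComponentsWithStats(m.astype(np.uint8),connectivity=4)
    for i in range(1,n):
        P=onz(s,c[i],.155)
        if 120<stt[i,4]<400 and np.hypot(P[0]-.52,P[1]-.353)<.05: print(c[i],stt[i,4],P)
st(np.array([.5215,.353,.191]))
cv2.imwrite('pics/s5.png',S['color'][:,:,::-1]);cv2.imwrite('pics/t5.png',T['color'][:,:,::-1])
"
```

```text
time: 34.85
tool_pos: [0.5477, 0.1989, 0.1911]
ee_rot: [-3.139, 0.002, 1.34]
wrist_force: [-0.2, 1.1, 0.3]
width: 0.0172
[388.4549763  232.83886256] 211 [0.52221098 0.35368235 0.155     ]
t 34.95 board [-96.  212.3 190.8] F [ 0.2 -0.3 -0.1] w 0.0251 rot [-3.138 -0.     1.347]
tool delta [ 1.412e+02 -5.800e+01  1.000e-01]
```

View pics/s5.png

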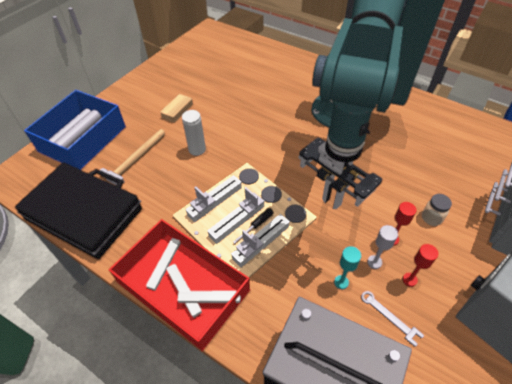

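```bash
python3 -m handwheel '{"delta_pos":[[36,-15,0],[36,-15,0],[36,-15,0],[33,-15,0],[0,0,0],[0,0,0],[0,0,0],[0,0,0]],"rotation":[[0,0,0],[0,0,0],[0,0,0],[0,0,0],[0,0,0],[0,0,0],[0,0,0],[0,0,0]],"claw":[-0.5,-0.5,-0.5,-0.5,-0.5,-0.5,-0.5,-0.5]}'; python3 -c "
from h import *
st(np.array([.5217,.353,.111]))
shot('scene','s6',(325,150,445,310),3.7)
shot('top','t6',(70,140,190,260),5)"
```

```text
time: 35.95
tool_pos: [0.5233, 0.3476, 0.1917]
ee_rot: [3.141, 0.0, 1.338]
wrist_force: [-0.2, -0.1, -0.2]
width: 0.0703
t 35.95 board [-151.9  348.3  191.7] F [-0.2 -0.1 -0.2] w 0.0703 rot [3.141 0.    1.338]
tool delta [ 4.9 -2.8 80.7]
```

View pics/s6.png

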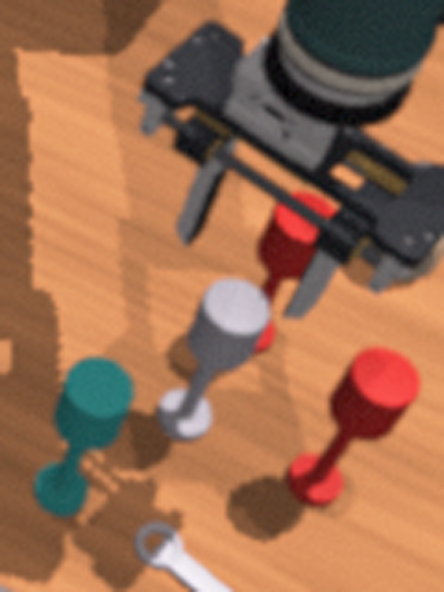

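The fingers straddle the marker head (crop 235,310) and are clear of the neighbours. Descending, then gripping.

```bash
python3 -m handwheel '{"delta_pos":[[5,-3,0],[0,0,20],[0,0,25],[0,0,20],[0,0,15],[0,0,0],[0,0,0],[0,0,0]],"rotation":[[0,0,0],[0,0,0],[0,0,0],[0,0,0],[0,0,0],[0,0,0],[0,0,0],[0,0,0]],"claw":[-0.5,-0.5,-0.5,-0.5,-0.5,-0.3,-0.1,0.05]}'; python3 -c "
from h import *
st()
shot('scene','s7',(325,150,445,310),3.7)"
```

```text
time: 37.05
tool_pos: [0.5218, 0.3547, 0.1129]
ee_rot: [3.14, -0.002, 1.34]
wrist_force: [-0.2, 0.1, 0.4]
width: 0.0462
t 37.05 board [-155.   354.9  112.9] F [-0.2  0.1  0.4] w 0.0462 rot [ 3.14e+00 -2.00e-03  1.34e+00]
```

View pics/s7.png

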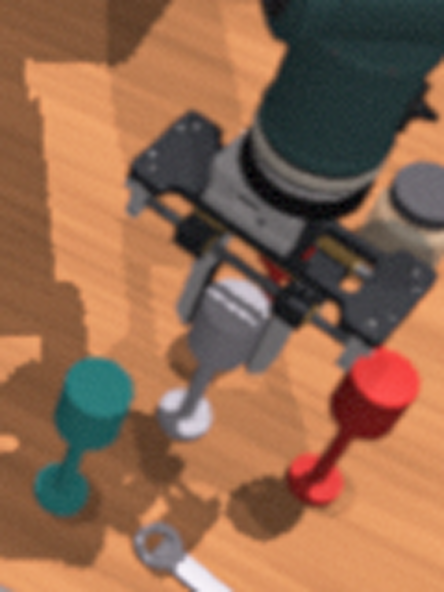

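```bash
python3 -m handwheel '{"delta_pos":[[0,0,0],[0,0,0],[0,0,0],[0,0,-3],[0,0,-12],[0,0,-20],[0,0,-15],[0,0,0]],"rotation":[[0,0,0],[0,0,0],[0,0,0],[0,0,0],[0,0,0],[0,0,0],[0,0,0],[0,0,0]],"claw":[0.3,0.6,1,1,1,1,1,1]}'; python3 -c "
from h import *
st()
shot('scene','s8',(325,120,445,280),3.7)"
```

```text
time: 38.1
tool_pos: [0.5219, 0.3549, 0.1633]
ee_rot: [3.139, -0.003, 1.34]
wrist_force: [0.2, -0.6, -4.3]
width: 0.0439
t 38.1 board [-154.9  355.1  163.3] F [ 0.2 -0.6 -4.3] w 0.0439 rot [ 3.139e+00 -3.000e-03  1.340e+00]
```

View pics/s8.png

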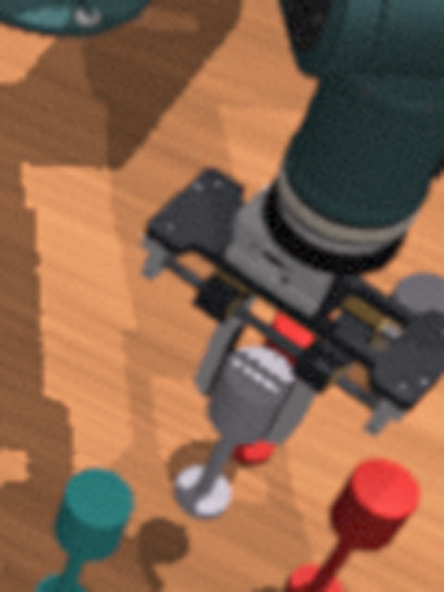

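```bash
python3 -m handwheel '{"delta_pos":[[-10,0,0],[-20,3,0],[-27,3,0],[-27,3,0],[-27,3,0],[-27,3,0],[-27,3,0],[-27,3,0]],"rotation":[[0,0,0],[0,0,0],[0,0,0],[0,0,0],[0,0,0],[0,0,0],[0,0,0],[0,0,0]],"claw":[1,1,1,1,1,1,1,1]}';python3 -m handwheel '{"delta_pos":[[-27,4,0],[-27,4,0],[-27,4,0],[-27,4,0],[-25,3,0],[-18,3,0],[-8,0,0],[-4,0,0]],"rotation":[[0,0,0],[0,0,0],[0,0,0],[0,0,0],[0,0,0],[0,0,0],[0,0,0],[0,0,0]],"claw":[1,1,1,1,1,1,1,1]}'; python3 -c "
from h import *
st(W(-112,0,132))
shot('scene','s9',(185,120,325,240),5)"
```

```text
time: 39.15
tool_pos: [0.4967, 0.1602, 0.1611]
ee_rot: [-3.141, 0.001, 1.339]
wrist_force: [0.3, -1.5, -3.6]
width: 0.0437
time: 40.15
tool_pos: [0.4811, -0.0017, 0.1613]
ee_rot: [-3.141, -0.0, 1.339]
wrist_force: [0.9, -0.0, -3.9]
width: 0.0439
t 40.15 board [-113.2   -1.3  161.3] F [ 0.9 -0.  -3.9] w 0.0439 rot [-3.141 -0.     1.339]
tool delta [ 1.3  1.2 29.3]
```

View pics/s9.png

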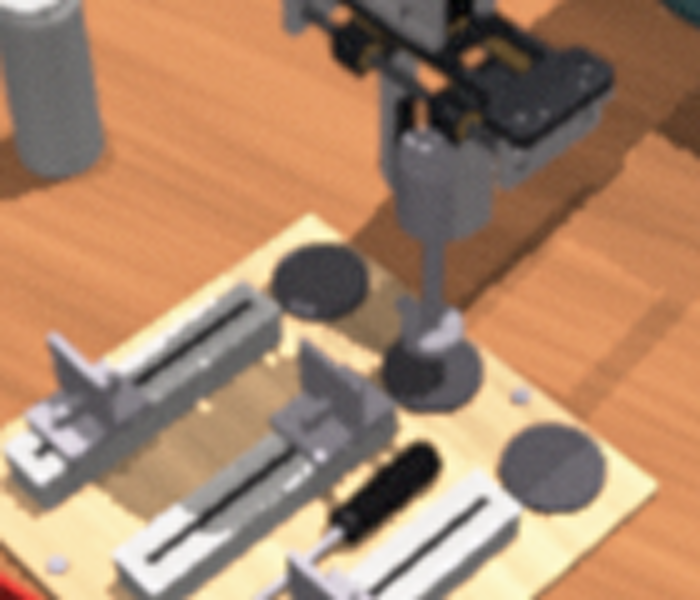

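The marker hangs upright over the middle pad (foot at crop 435,325). Lowering.

```bash
python3 -m handwheel '{"delta_pos":[[0,0.5,4],[0,0.5,6],[0,0,6],[0,0,5],[0,0,3],[0,0,1],[0,0,0],[0,0,0]],"rotation":[[0,0,0],[0,0,0],[0,0,0],[0,0,0],[0,0,0],[0,0,0],[0,0,0],[0,0,0]],"claw":[1,1,1,1,1,1,1,1]}'; python3 -c "
from h import *
st(W(-112,0,132))
shot('scene','s10',(185,120,325,240),5)"
```

```text
time: 41.2
tool_pos: [0.4829, -0.0014, 0.1367]
ee_rot: [3.141, -0.0, 1.34]
wrist_force: [-0.1, -0.1, -3.3]
width: 0.0435
t 41.2 board [-111.6   -0.7  136.7] F [-0.1 -0.1 -3.3] w 0.0435 rot [ 3.141 -0.     1.34 ]
tool delta [ 0.7 -0.4  4.7]
```

View pics/s10.png

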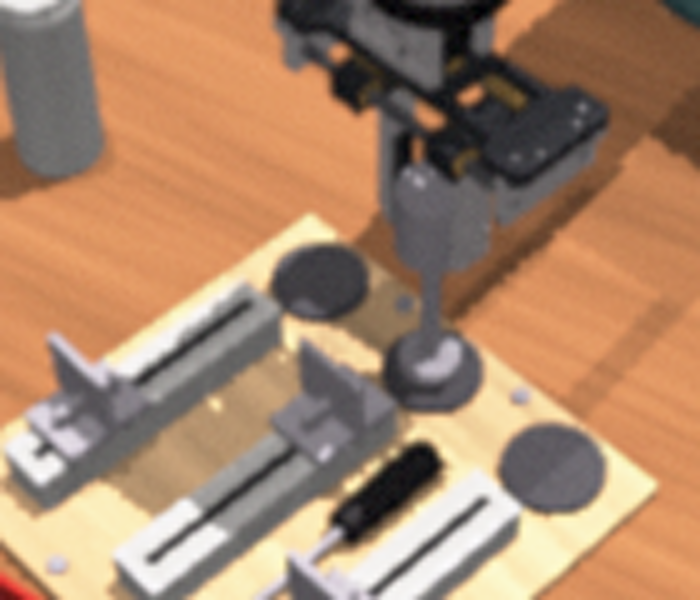

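```bash
python3 -m handwheel '{"delta_pos":[[0,0,1],[0,0,1],[0,0,0.8],[0,0,0.6],[0,0,0.5],[0,0,0.4],[0,0,0.2],[0,0,0]],"rotation":[[0,0,0],[0,0,0],[0,0,0],[0,0,0],[0,0,0],[0,0,0],[0,0,0],[0,0,0]],"claw":[1,1,1,1,1,1,1,1]}'; python3 -c "
from h import *
st()"
```

```text
time: 42.25
tool_pos: [0.4827, -0.0014, 0.132]
ee_rot: [3.142, -0.0, 1.34]
wrist_force: [-0.3, -0.2, -2.6]
width: 0.0435
t 42.25 board [-111.7   -0.7  132. ] F [-0.3 -0.2 -2.6] w 0.0435 rot [ 3.142 -0.     1.34 ]
```

```bash
python3 -m handwheel '{"delta_pos":[[0,0,0.3],[0,0,0.3],[0,0,0.2],[0,0,0.2],[0,0,0],[0,0,0],[0,0,0],[0,0,0]],"rotation":[[0,0,0],[0,0,0],[0,0,0],[0,0,0],[0,0,0],[0,0,0],[0,0,0],[0,0,0]],"claw":[1,1,1,1,1,1,1,1]}'; python3 -c "
from h import *
st()"
```

```text
time: 43.25
tool_pos: [0.4827, -0.0014, 0.131]
ee_rot: [3.142, -0.0, 1.34]
wrist_force: [-0.2, 0.3, -4.0]
width: 0.0436
t 43.25 board [-111.7   -0.7  131. ] F [-0.2  0.3 -4. ] w 0.0436 rot [ 3.142 -0.     1.34 ]
```

Not in contact yet, so I'll lower further in fine steps.

```bash
python3 -m handwheel '{"delta_pos":[[0,0,0.3],[0,0,0.3],[0,0,0.2],[0,0,0.2],[0,0,0],[0,0,0],[0,0,0],[0,0,0]],"rotation":[[0,0,0],[0,0,0],[0,0,0],[0,0,0],[0,0,0],[0,0,0],[0,0,0],[0,0,0]],"claw":[1,1,1,1,1,1,1,1]}'; python3 -c "
from h import *
st()"
```

```text
time: 44.25
tool_pos: [0.483, -0.0014, 0.1306]
ee_rot: [3.141, -0.0, 1.34]
wrist_force: [-0.9, -1.0, 4.8]
width: 0.0438
t 44.25 board [-111.5   -0.7  130.6] F [-0.9 -1.   4.8] w 0.0438 rot [ 3.141 -0.     1.34 ]
```

Contact: the force changed from -4 to +4.8 N. I'll ease off slightly, release slowly and retreat upward.

```bash
python3 -m handwheel '{"delta_pos":[[0,0,-0.3],[0,0,0],[0,0,0],[0,0,0],[0,0,0],[0,0,0],[0,0,0],[0,0,0]],"rotation":[[0,0,0],[0,0,0],[0,0,0],[0,0,0],[0,0,0],[0,0,0],[0,0,0],[0,0,0]],"claw":[1,1,0.03,0,-0.1,-0.2,-0.35,-0.5]}'; python3 -c "
from h import *
st()
shot('scene','s11',(185,120,325,240),5)"
```

```text
time: 45.25
tool_pos: [0.4827, -0.0014, 0.1303]
ee_rot: [3.142, -0.0, 1.34]
wrist_force: [-0.8, -0.3, 0.9]
width: 0.069
t 45.25 board [-111.7   -0.6  130.3] F [-0.8 -0.3  0.9] w 0.069 rot [ 3.142 -0.     1.34 ]
```

View pics/s11.png

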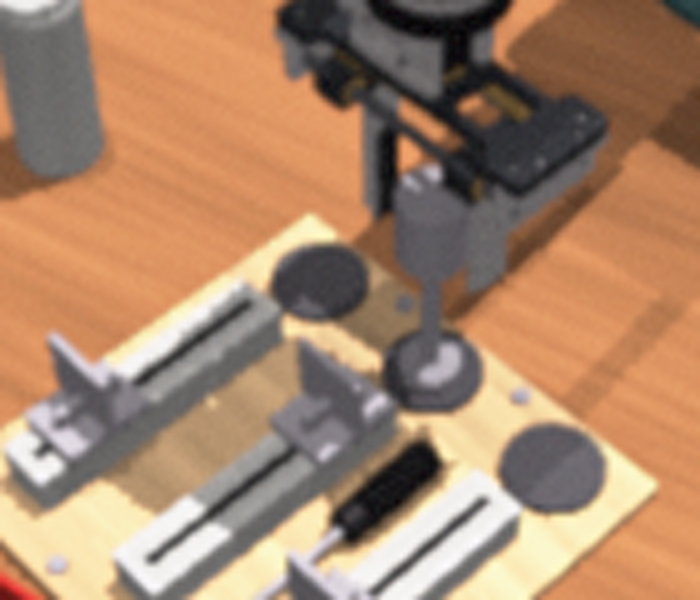

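The marker stands alone in the centre of the pad, with the fingers open on both sides. I'll lift straight up, then move away.

```bash
python3 -m handwheel '{"delta_pos":[[0,0,-5],[0,0,-15],[0,0,-25],[0,0,-35],[0,0,-40],[0,-20,-20],[0,-40,0],[0,-40,0]],"rotation":[[0,0,0],[0,0,0],[0,0,0],[0,0,0],[0,0,0],[0,0,0],[0,0,0],[0,0,0]],"claw":[-0.5,-0.5,-0.5,-0.5,-0.5,-0.5,-0.5,-0.5]}'; python3 -m handwheel '{"delta_pos":[[40,-20,0],[50,0,0],[50,0,0],[50,0,0],[50,0,0],[40,0,0],[0,0,0],[0,0,0]],"rotation":[[0,0,0],[0,0,0],[0,0,0],[0,0,0],[0,0,0],[0,0,0],[0,0,0],[0,0,0]],"claw":[-0.5,-0.5,-0.5,-0.5,-0.5,-0.5,-0.5,-0.5]}'; python3 -c "
from h import *
st()
S=shot('scene','s12',(165,120,325,280),3.7)
T=shot('top','t12',(190,120,330,250),5.5)
for s,c in((S,(272,172)),):
    pass
for z,n in((.173,'head top'),):
    print(n,proj(T,W(-112,0,173)),proj(S,W(-112,0,173)),proj(T,W(-112,0,18)),proj(S,W(-112,0,18)))"
```

```text
time: 46.3
tool_pos: [0.3847, 0.0217, 0.272]
ee_rot: [3.139, -0.001, 1.34]
wrist_force: [0.3, 0.7, 0.7]
width: 0.0705
time: 47.3
tool_pos: [0.4299, 0.2982, 0.2711]
ee_rot: [3.141, -0.0, 1.34]
wrist_force: [-0.4, 0.2, 0.1]
width: 0.0705
t 47.3 board [-231.5  278.9  271.1] F [-0.4  0.2  0.1] w 0.0705 rot [ 3.141 -0.     1.34 ]
head top [248.62282601 214.3008391 ] [271.59358553 158.78071863] [249.33591843 221.47159325] [270.6003325  193.80750783]
```

View pics/s12.png

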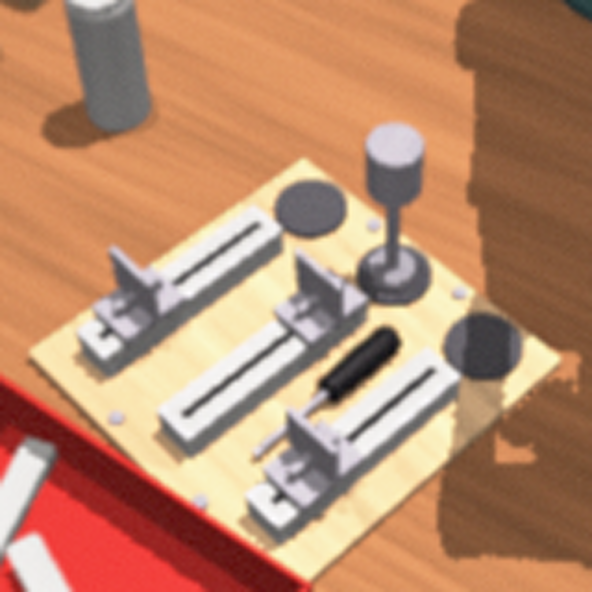

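View pics/t12.png

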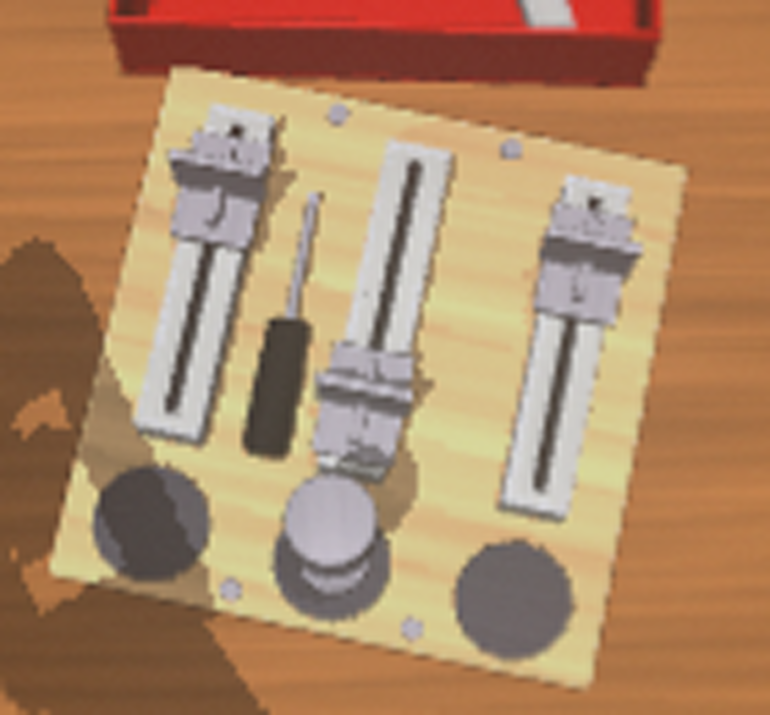

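Run:
```python
from h import *
T=shot("top");S=shot("scene")
B=lambda P:((P[:2]-org)@bx*1000,(P[:2]-org)@by*1000)
# brightness profile along board x at plate height through plate off-centre, averaged over y
for s,nm in((T,'T'),(S,'S')):
  g=cv2.cvtColor(s["color"],cv2.COLOR_RGB2GRAY)
  for y in(100,0,-100):
    c=-34 if y==0 else 66
    xs=np.arange(c-14,c+15,2.)
    pr=[np.mean([cv2.getRectSubPix(g,(1,1),tuple(map(float,proj(s,W(x,y+d,97)))))[0,0] for d in range(-18,19,2)]) for x in xs]
    print(nm,y,c,np.round(pr).astype(int))
cv2.imwrite('pics/fin.png',T["color"][:,:,::-1])
```

```text
T 100 66 [160 134 113 100  97  95  94 105 148 172 164 162 168 170 173]
T 0 -34 [176 176 169 141 114 102  99 118 164 176 156 134 147 166 173]
T -100 66 [158 132 111 101  97  97  97 115 158 173 166 167 172 170 170]
S 100 66 [213 214 211 207 204 202 205 211 206 174 126  97  92  99 107]
S 0 -34 [234 231 228 223 216 209 208 209 200 171 132 103  94  99 108]
S -100 66 [175 175 174 172 171 175 188 201 200 174 133 103  97 103 111]
```

View pics/fin.png

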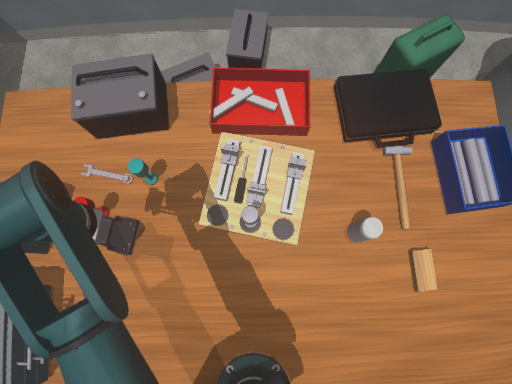

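The plates are 100 mm apart in both views, so the outer carriages are fully out and the middle one is fully home. The marker is upright on its pad and the bystanders are where they were. Handing in.

```bash
python3 -c "
from bench import robot
print(robot.get_obs()['time'], robot.close_job())"
```

```text
the job is handed in; nothing more can be done
47.5 None
```

I tested all three runners and handed the job in at 47.5 s of the 70 s allowed; no verdict is reported.

- **Left and right carriages:** both ran to the far end, where I stopped at about 8 N, and I left them there.
- **Middle carriage:** it bound at about 53 mm with about 8 N. With all three out together, I pushed it back to its home stop, where the force reached about 10 N.
- **Marker:** I gripped the steel one by its head and set it on the middle pad. Contact pressed it down with about 9 N before I eased off and released.

**Last checks:**
- In both views the middle plate sits 100 mm behind the outer two, to within about 1 mm, so it is home and they are fully out.
- The marker is upright and near the pad's centre. The scene view agrees with the expected position to under 1 pixel. The top view is about 1.6 pixels (roughly 4 mm) off sideways, but I judged that by eye.
- The can, screwdriver, wrench and hammer look unmoved. The parked arm hid the two red look-alikes by the marker's old place, and I did not check those again after lifting the marker.
- The robot was clear, touching nothing.

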